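# Hang the slide rack in the rinse bath and set its valve two turns open

### The job

Get the rinse station ready for water: hang the slide rack by its bail handle on the fork hook over the trough and let go of it, keeping it upright on the way. Then take the crank handle of the valve's handwheel, close the valve (clockwise from above) until it comes up against its stop, and back it off exactly two full turns; finish still gripping the crank handle there, ready for the supply to be opened. Do not disturb the other things on the worktop.

Things in the scene. Friction and masses are not known exactly. Their poses are not given: they have to be found in the camera images.
- rinse_station: Fixed steel rinse station, upright, yaw up to 0.2. Base plate 200 (x) x 385 (y) x 8 mm; origin on the worktop under the middle of the open trough: 150 x 196 mm outside, 4 mm walls, rim 67 mm high, inner floor at 12 mm; a spray bar narrows its left side to y = +80 mm. x points to the back of the trough, y to the brass valve at its left, 205 mm from the trough's middle.
- hook_bracket (a point): Top of the plate behind the trough that carries the fork hook: 83 mm behind the trough's middle, 166 mm high, 96 mm wide. Two 6 mm rods run forward (-x) from it at y = -35 and +35 mm, level at 157 mm height. The rack's basket is wider than their gap: bring it in from the front, basket under the rods and over the trough's rim, bar over the tips, then lower.
- hook_seat (a point): Where the middle of the rack's bail bar rests when hung: midway between the hook's two rods, 140.5 mm above the worktop; axes as the station's, bar along y. Here each rod dips in a V (rod's lowest centre height 134.5 mm, about 40 mm wide at its mouth) and ends 20 mm in front (-x) in an upturned tip 169 mm high. The hung rack's underside is 30 mm above the worktop, inside the trough.
- slide_rack: Loose steel staining rack with glass slides, 82 (x) x 118 (y) x 117 (z) mm, 0.15 to 0.31 kg; origin: centre of its underside, z up. Basket 34 mm high; above it a bail (inverted U of 6 mm rod, in the plane x = 0) rises from both ends, y = -56 and +56 mm; its top bar lies along y, 110 mm high, straight from y = -48 to +48 mm. It is the same after half a turn and may hang either way round.
- rack_grip (a point): Centre of the black grip sleeve on the middle of the bail's top bar: 13 mm wide (x) x 42 mm long (y) x 14 mm high, 110 mm above the rack's underside. Axes as the rack's. The bare bar on either side of the sleeve goes into the hook.
- valve_axis (a point): Point on the vertical axis of the valve's handwheel, 140 mm above the worktop (height of the crank handle's origin). Axes as the station's. The wheel (aluminium, three spokes, 111 mm outside diameter) has its rim's top at 106 mm, the nut in its middle at 110 mm above the worktop.
- crank_grip: The handwheel's crank handle: an upright black revolving grip, 20 mm in diameter, from 110 to 163 mm above the worktop, 50 mm from the wheel's axis; origin on its own axis, 140 mm above the worktop. It spins freely on its pin, so fingers that hold it can keep their direction while the wheel is cranked round.
- valve_wheel (a joint): Angle of the handwheel, rad: 0 = closed, at its hard stop; grows as it opens (anticlockwise from above); one turn = 6.283; stays where left. Starts 0.35 to 1.25 turns open; its travel goes far beyond two turns. The crank handle stands at this angle from the station's +x axis (at 0 it points to +x). Turning takes about 0.16 N m, 3 to 4 N at the crank handle.
- timer: Bystander: white bench timer, 66 x 64 x 19 mm, origin under its centre.
- petri_dish: Bystander: clear dish, 60 mm across, 13 mm high, origin under its centre.
- jar_4: Bystander: white specimen jar with screw lid, 65 mm across, 75 mm high, origin under its centre.
- slide_box: Bystander: flat closed slide box, 87 x 165 x 33 mm, origin under its centre.
- forceps_1: Bystander: steel forceps lying flat, 132 x 14 x 9 mm, origin under its centre.

How it is judged:
By the outcome, as a careful person would: the job done as asked, in the order asked, and still so for the second after the job is handed in, while the arm keeps its last pose, push and grip.
It also fails if it takes over 72 s, if anything falls off the work surface, if the arm or the gripper's body presses on something with over 40 N, if the wrist force passes 120 N, or if a joint passes its speed limit or range.

### The arm

A 6-joint arm with a two-finger parallel gripper is mounted at the origin on a cart in front of the work surface, level with it; the furniture and walls round the work are solid. World frame = base frame: x ahead of the robot, y to its left, z up, the work surface at z = 0. Lengths are in m, angles in rad, forces in N, time in s.
With the tool pointing down it reaches from about 0.25 to 0.725 m from the base axis. Payload 4 kg.
Tool frame: the origin (TCP) lies midway between the tips of the shut fingers; the grasp point (between the pads) lies 19 mm behind it; z points along the fingers, y is the line along which they close (so a half turn about z gives the same grasp; the last joint's range is limited). The gripper opens to 85 mm and grips with 20 to 120 N. Pads are 22 mm wide; open, the fingers measure 114 mm over their backs; the gripper's body (76 mm by 85 mm) begins 54 mm behind the grasp point. The pads swing forward as they close: fully open they stand 13 mm farther back than shut.
Start: joints at [0, 0.241, 0.005, 1.335, 0, 1.571], TCP at [0.5, -0, 0.231] pointing down, gripper open.
Joint ranges: [-2.72, 2.72], [-1.05, 1.87], [-1.09, 1.28], [-1.99, 2.15], [-1.42, 1.44], [-3.14, 3.14]. Speed limits (rad/s): [2.79, 2.79, 3.14, 3.14, 3.14, 3.14].

### API

Orientations are given as a unit quaternion [x, y, z, w].
In Python, from workcell import get_obs, camera, job_done, silhouettes gives the robot as it stands. The module is installed in compiled form; this text tells all that it offers.
- The arm moves only by the tool drive_tool, never from a script. Its argument "increments" is a list of rows, each a list of 3 entries, a list of its own where there are three numbers: the shift along the world's x, y, z in mm, then the turn, a rotation vector about the world's x, y, z in degrees, then the opening, from 0 (shut) to 1 (fully open). A call has 1 to 8 rows; each row shifts and turns the commanded pose from where the row before left it; what a row does not reach is not made up. A row lasts 1/12 s, in which the tool goes at most 41.7 mm and 7.16 degrees, less where a joint would pass 70% of its speed; a pose out of reach is approached as far as the arm can. A call is refused whole if a number of a shift passes 41.7 or a number of a turn 7.16, either way. A call with a gripper value outside its range is refused whole. The fingers move at their own pace and stop on an object; the grip force is fixed at half the most. Time passes only in rows, so rows that do not move let the fingers close. It gives the time, the measured TCP pose, the force, the opening and the grip force at its end, in the units of the state.
- get_obs(): the state, without advancing time (a new reading comes with each control period).
- camera(name): name is "scene" or "side" or "wrist"; returns a dict with "image" (384x512x3 uint8, red, green, blue), "K" (3x3 intrinsics, pixels), "view" (4x4, takes a point from world to camera coordinates). Camera axes: x right, y down, z forward; pixel columns grow to the right and rows downward; lengths in m; the calibration is good to about 2 mm. A picture is of the moment at which its call begins. There is no depth.
- job_done(): hands the job in; it is judged then, once.
Trained networks look in a picture, given as the dict that the camera call returned (one of the last four; its "shot" number tells which), for a name from the list of things; names that differ only in an ending like _2 or _b are one class to them, and where a whole thing is asked for, a point or a joint stands for the part that bears it (a point fixed in the world has none). Each returns a list of dicts, best first, with "conf" (0 to 1); they miss things now and then, are a little off and sometimes report something else, mostly with a low value. They report only what shows in the picture. A call takes as long as a camera call.
- silhouettes(query, picture): "region" (384x512 bool, what is visible of it) and "bbox" ([left, top, right, bottom] in pixels, round what is visible of it).
The state is a dict: "clock": time; "joint_pos": joint angles; "joint_vel": joint speeds; "tau": joint torques, N m; "eef_pos": TCP position; "tool_rot": TCP orientation; "ft_force": force on the tool from outside, world axes, zero at the start; "ft_torque": the same for the moment, N m; "grip_width": finger opening in m; "grasp_force": force on a finger pad.
Only numpy, scipy, OpenCV 4.12 (cv2) and the standard library are available. Lean on these libraries where they do the work, as an engineer would, in place of code of your own. Each camera call takes 0.05 s, during which the arm holds its last target. There are 200 camera calls.

## Working session

There is one attempt and no reset: what is moved stays moved. The work goes in short steps, Python scripts to look and compute and a tool call to move; the robot and the scene stay as the last step left them, time stands still between calls to the robot, and variables do not carry over. Pictures are saved under pics/ and viewed, at most 10 in all, crops included, and the job is handed in when it is done.

Besides the shell and the picture viewer there is one more tool, called after ">>>" as name([rows], argument=value, ...), one row to a line, values as JSON. drive_tool: Moves the arm, as the interface text tells. Its arguments: {"type":"object","properties":{"increments":{"type":"array"}},"required":["increments"]}

```bash
mkdir -p pics; cat > h.py <<'E'
import numpy as np, cv2
from workcell import *
def save(n,p): cv2.imwrite(f'pics/{n}.png',p['image'][:,:,::-1])
def proj(p,X):
    X=np.atleast_2d(X); c=(p['view'][:3,:3]@X.T).T+p['view'][:3,3]; u=(p['K']@c.T).T; return u[:,:2]/u[:,2:]
def onz(p,uv,z):
    R=p['view'][:3,:3];t=p['view'][:3,3];o=-R.T@t
    d=R.T@np.linalg.inv(p['K'])@np.array([uv[0],uv[1],1.]); return o+d*(z-o[2])/d[2]
E
python3 - <<'E'
from h import *
ims=[]
for n in ['scene','side']:
    p=camera(n); ims.append(p)
    print(n,p['K'].round(1).tolist(),p['view'].round(3).tolist())
    np.save(f'{n}.npy',p,allow_pickle=True)
    for q in ['rinse_station','slide_rack','crank_grip','rack_grip','valve_wheel','timer','petri_dish','jar_4','slide_box','forceps_1']:
        for s in silhouettes(q,p)[:2]: 
            ys,xs=np.nonzero(s['region']); print(q,round(s['conf'],2),np.round(s['bbox']).tolist(),xs.mean().round(1),ys.mean().round(1))
cv2.imwrite('pics/a.png',cv2.resize(ims[0]['image'][:,:,::-1],(768,576)))
cv2.imwrite('pics/b.png',cv2.resize(ims[1]['image'][:,:,::-1],(768,576)))
E
```

```text
scene [[454.5, 0.0, 252.3], [0.0, 454.5, 197.0], [0.0, 0.0, 1.0]] [[-0.966, 0.26, -0.011, 0.507], [0.186, 0.661, -0.727, 0.009], [-0.182, -0.704, -0.687, 1.407], [0.0, 0.0, 0.0, 1.0]]
rinse_station 0.85 [223.0, 196.0, 320.0, 328.0] 266.6 267.5
rinse_station 0.31 [282.0, 183.0, 306.0, 200.0] 292.8 190.7
slide_rack 0.96 [219.0, 134.0, 242.0, 178.0] 227.6 164.5
slide_rack 0.5 [253.0, 264.0, 298.0, 306.0] 275.9 283.9
crank_grip 0.61 [289.0, 275.0, 302.0, 292.0] 293.8 284.3
crank_grip 0.19 [178.0, 148.0, 201.0, 182.0] 188.4 165.9
rack_grip 0.96 [217.0, 136.0, 244.0, 178.0] 227.8 163.5
valve_wheel 0.6 [252.0, 263.0, 300.0, 308.0] 275.3 284.3
timer 0.81 [280.0, 183.0, 306.0, 199.0] 292.9 190.7
timer 0.2 [223.0, 195.0, 320.0, 329.0] 266.5 268.0
jar_4 0.93 [177.0, 149.0, 202.0, 178.0] 188.4 165.8
slide_box 0.65 [142.0, 178.0, 197.0, 214.0] 169.5 197.4
forceps_1 0.71 [336.0, 259.0, 363.0, 295.0] 349.0 275.3
side [[466.2, 0.0, 249.6], [0.0, 466.2, 194.1], [0.0, 0.0, 1.0]] [[-0.871, 0.492, 0.011, 0.46], [0.34, 0.618, -0.709, -0.074], [-0.355, -0.614, -0.705, 1.47], [0.0, 0.0, 0.0, 1.0]]
rinse_station 0.85 [218.0, 188.0, 347.0, 335.0] 277.3 263.3
slide_rack 0.62 [184.0, 136.0, 228.0, 177.0] 205.8 162.1
crank_grip 0.72 [319.0, 266.0, 329.0, 288.0] 324.9 276.8
crank_grip 0.19 [216.0, 189.0, 345.0, 336.0] 277.6 263.7
rack_grip 0.82 [185.0, 134.0, 228.0, 181.0] 206.2 161.4
valve_wheel 0.9 [278.0, 258.0, 330.0, 301.0] 305.0 279.0
valve_wheel 0.23 [188.0, 130.0, 229.0, 179.0] 205.6 159.4
timer 0.55 [264.0, 170.0, 295.0, 190.0] 277.4 179.9
petri_dish 0.62 [160.0, 228.0, 184.0, 246.0] 174.4 238.1
jar_4 0.64 [152.0, 156.0, 173.0, 188.0] 162.4 170.6
slide_box 0.74 [162.0, 227.0, 184.0, 247.0] 174.5 237.7
slide_box 0.57 [217.0, 185.0, 346.0, 335.0] 277.2 263.1
forceps_1 0.65 [355.0, 250.0, 374.0, 272.0] 363.2 260.8
```

View pics/a.png

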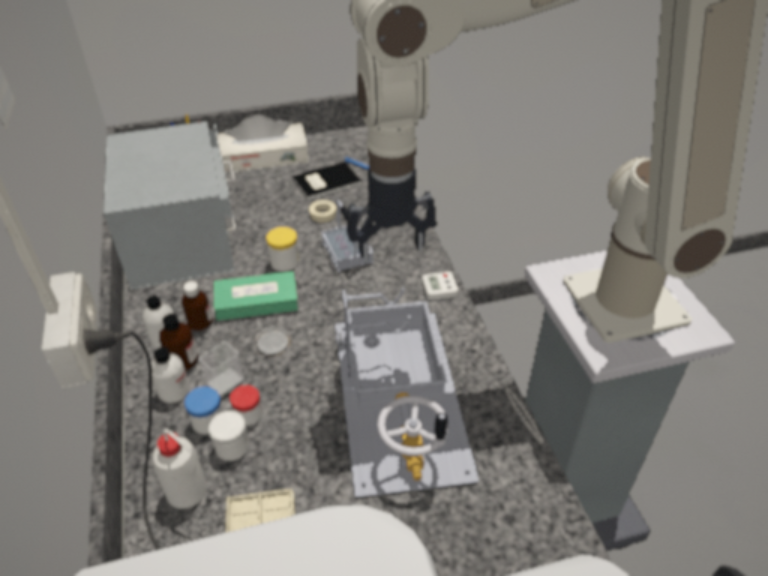

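View pics/b.png

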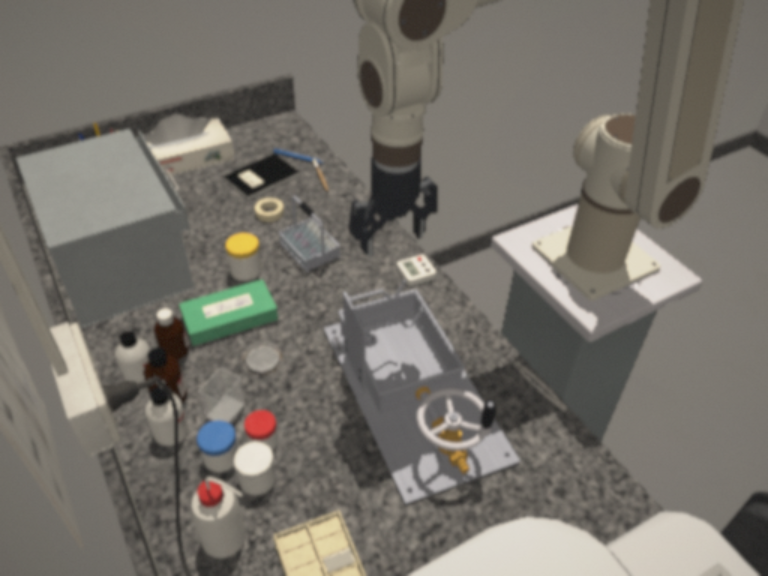

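```bash
python3 - <<'E'
from h import *
a=np.load('scene.npy',allow_pickle=True).item();b=np.load('side.npy',allow_pickle=True).item()
w=camera('wrist'); np.save('w0.npy',w,allow_pickle=True); print(w['K'].round(1).tolist(),w['view'].round(3).tolist())
R=lambda i,s:cv2.resize(i[:,:,::-1],None,fx=s,fy=s,interpolation=cv2.INTER_CUBIC)
A=R(a['image'][185:335,210:330],3);B=R(b['image'][180:340,210:350],2.8125)
cv2.imwrite('pics/c.png',np.hstack([A,B[:450]]))
save('w0',w)
E
```

```text
[[304.9, 0.0, 257.0], [0.0, 304.9, 185.1], [0.0, 0.0, 1.0]] [[1.0, -0.001, -0.001, -0.501], [-0.001, -0.951, 0.31, -0.04], [-0.002, -0.31, -0.951, 0.382], [0.0, 0.0, 0.0, 1.0]]
```

View pics/c.png

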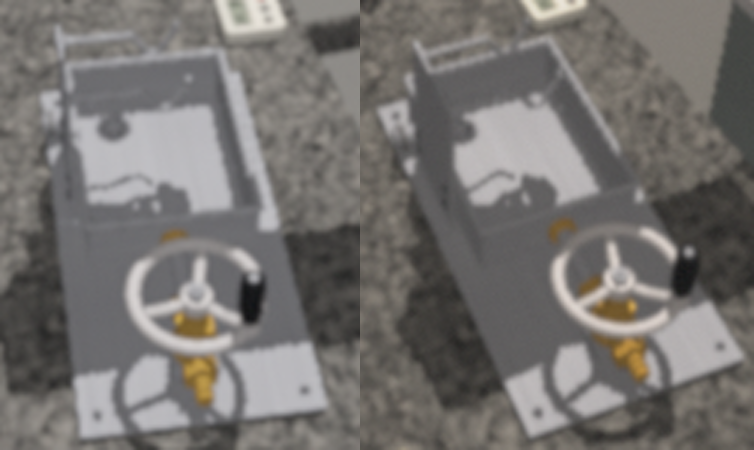

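View pics/w0.png

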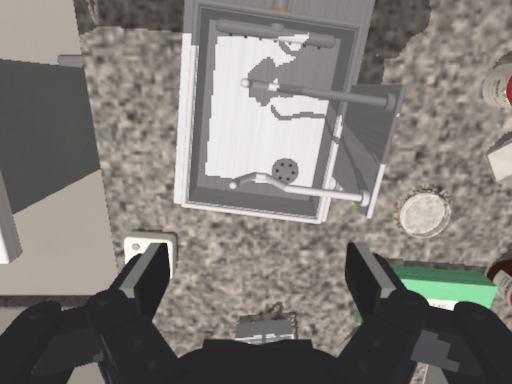

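```bash
cat > fit.py <<'E'
from h import *
from scipy.optimize import least_squares
L=lambda n:np.load(n+'.npy',allow_pickle=True).item()
a,b,w=L('scene'),L('side'),L('w0')
f=lambda x:x.round(4).tolist()
for n,p,uv,z in [('nut',a,(275.7,282.7),.11),('nut',b,(302.4,278.8),.11),('crank',a,(295,276.7),.163),('crank',b,(327,269.6),.163),
 ('tipL',w,(246,83),.169),('tipR',w,(234,185),.169),('brL',w,(400,85),.166),('brR',w,(371,217),.166),('rimFR',w,(176,204),.067),('rimBR',w,(325,221),.067),('rimFL',w,(192,2),.067)]:
    print(n,f(onz(p,uv,z)))
obs=[(a,(275.7,282.7),(0,.205,.11)),(b,(302.4,278.8),(0,.205,.11)),(w,(400,85),(.083,.048,.166)),(w,(371,217),(.083,-.048,.166)),
(w,(176,204),(-.075,-.098,.067)),(w,(325,221),(.075,-.098,.067)),(w,(192,2),(-.075,.098,.067))]
def P(s,X): c,q=np.cos(s[2]),np.sin(s[2]); return [s[0]+c*X[0]-q*X[1],s[1]+q*X[0]+c*X[1],X[2]]
r=lambda s:np.concatenate([proj(p,P(s,X))[0]-uv for p,uv,X in obs])
s=least_squares(r,[.5,.2,0],loss='soft_l1').x
print(s,r(s).reshape(-1,2).round(1).tolist())
print('axis',P(s,(0,.205,.14)))
E
python3 fit.py
python3 - <<'E'
from h import *
L=lambda n:np.load(n+'.npy',allow_pickle=True).item()
a,b,w=L('scene'),L('side'),L('w0')
R=lambda i,s:cv2.resize(i[:,:,::-1],None,fx=s,fy=s,interpolation=cv2.INTER_CUBIC)
cv2.imwrite('pics/d.png',np.hstack([R(a['image'][125:190,205:265],6.5),R(b['image'][125:190,175:235],6.5)]))
E
```

```text
nut [0.5364, 0.2565, 0.11]
nut [0.5388, 0.2563, 0.11]
crank [0.5034, 0.2889, 0.163]
crank [0.5044, 0.2907, 0.163]
tipL [0.4938, 0.081, 0.169]
tipR [0.4845, 0.0124, 0.169]
brL [0.5938, 0.0796, 0.166]
brR [0.5856, -0.0138, 0.166]
rimFR [0.4128, -0.0425, 0.067]
rimBR [0.5756, -0.0628, 0.067]
rimFL [0.4431, 0.15, 0.067]
[ 0.50597418  0.04376078 -0.12622863] [[0.7, -3.6], [0.3, -4.2], [1.2, -2.1], [-4.6, 0.7], [6.1, 1.3], [-6.8, 0.1], [0.9, -0.6]]
axis [np.float64(0.5317823874576737), np.float64(0.24712974684257924), 0.14]
```

View pics/d.png

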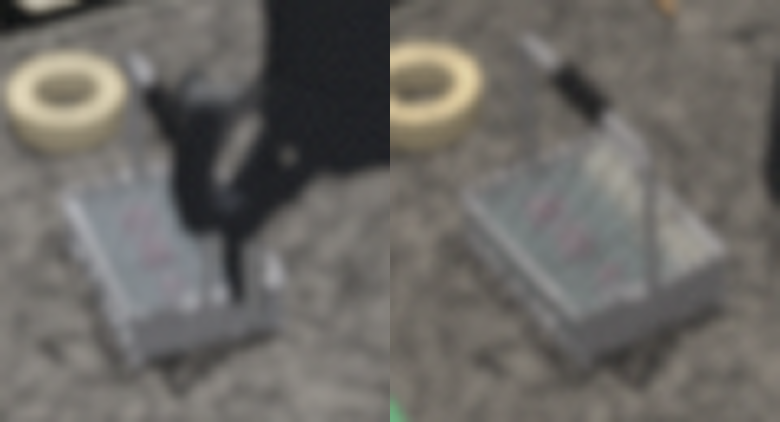

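```bash
python3 - <<'E'
from h import *
L=lambda n:np.load(n+'.npy',allow_pickle=True).item()
a,b,w=L('scene'),L('side'),L('w0')
f=lambda x:x.round(4).tolist()
g=lambda x,y:((x-390)/6.5+175,y/6.5+125)
h=lambda x,y:(x/6.5+205,y/6.5+125)
for n,p,uv,z in [('sleeve',b,g(582,93),.11),('barend1',b,g(525,42),.11),('barend2',b,g(640,152),.11),('bskL',b,g(465,195),.034),('bskF',b,g(578,318),.034),('bskR',b,g(722,250),.034),('bskF a',a,h(135,318),.034),('bskL a',a,h(68,200),.034),('bskR a',a,h(280,285),.034)]: print(n,f(onz(p,uv,z)))
for n,uv,z in [('rootL',(392,100),.157),('rootR',(365,200),.157)]: print(n,f(onz(w,uv,z)))
for n,uv in [('scene',(229.3,198.3))]: print(n,f(onz(a,uv,.166)))
# projected wrist pts into scene to cross-check
print(proj(a,[[.5938,.0796,.166],[.5856,-.0138,.166],[.4938,.081,.169]]),proj(b,[[.5938,.0796,.166],[.5856,-.0138,.166]]))
for n,p,uv in [('timer',a,(292.9,190.7)),('dish',b,(174.4,238.1)),('box',a,(169.5,197.4)),('forceps',a,(349,275.3)),('jar',a,(188.4,165.8))]: print(n,f(onz(p,uv,.02)))
o=get_obs(); print(o['clock'],o['eef_pos'],o['tool_rot'],o['grip_width'])
E
```

```text
sleeve [0.5139, -0.3026, 0.11]
barend1 [0.5207, -0.3502, 0.11]
barend2 [0.5095, -0.2514, 0.11]
bskL [0.5595, -0.3477, 0.034]
bskF [0.5497, -0.242, 0.034]
bskR [0.4695, -0.2524, 0.034]
bskF a [0.5472, -0.2423, 0.034]
bskL a [0.5599, -0.3432, 0.034]
bskR a [0.472, -0.2473, 0.034]
rootL [0.5937, 0.0698, 0.157]
rootR [0.5831, -0.0037, 0.157]
scene [0.5871, 0.0085, 0.166]
[[233.09168711 217.79203244]
 [227.95721179 192.58406252]
 [271.83663343 209.63003882]] [[242.81029268 219.45119539]
 [227.48840349 193.68693867]]
timer [0.3606, -0.1231, 0.02]
dish [0.7216, -0.0652, 0.02]
box [0.7353, -0.197, 0.02]
forceps [0.3253, 0.2232, 0.02]
jar [0.6546, -0.3328, 0.02]
1.15 [5.00011676e-01 4.93953410e-06 2.31322587e-01] [7.07103902e-01 7.07109660e-01 1.79888021e-05 1.49089052e-05] 0.08540263105310497
```

>>> drive_tool([
  [[2,-35,3],[0,0,0.8],1],
  [[2,-35,3],[0,0,0.8],1],
  [[2,-35,3],[0,0,0.8],1],
  [[2,-35,3],[0,0,0.8],1],
  [[2,-35,3],[0,0,0.8],1],
  [[2,-35,3],[0,0,0.8],1],
  [[2,-35,3],[0,0,0.8],1],
  [[1,-35,3],[0,0,0.7],1],
])

```text
clock: 1.82
eef_pos: [0.5149, -0.2818, 0.2555]
tool_rot: [0.667, 0.745, 0.0, 0.0]
ft_force: [1.6, 0.2, -0.2]
grip_width: 0.0854
grasp_force: 0.0
```

```bash
python3 - <<'E'
from h import *
w=camera('wrist'); np.save('w1.npy',w,allow_pickle=True); save('w1',w)
o=get_obs(); print(o['clock'],o['eef_pos'],o['tool_rot'],o['ft_force'])
for q in ['slide_rack','rack_grip']:
    for s in silhouettes(q,w)[:1]: print(q,s['conf'],s['bbox'])
E
```

```text
1.8667 [ 0.51479374 -0.28834823  0.2553488 ] [ 0.66901272  0.74324581 -0.00174467  0.00214615] [ 1.59886609 -4.29535713 -0.05636714]
slide_rack 0.59 [220.4, 123.7, 291.2, 245.0]
rack_grip 0.72 [219.3, 125.0, 289.7, 244.5]
```

View pics/w1.png

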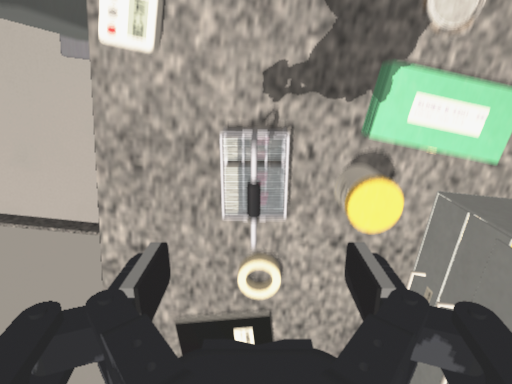

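```bash
python3 - <<'E'
from h import *
w=np.load('w1.npy',allow_pickle=True).item()
print(w['view'].round(3).tolist())
for n,uv,z in [('slTop',(253.5,181),.117),('slBot',(253.5,216),.117),('barT',(254.5,142),.11),('barB',(252.5,248),.11),('b00',(221,131),.034),('b01',(290,129),.034),('b10',(223,219),.034),('b11',(287,218),.034)]: print(n,onz(w,uv,z).round(4).tolist())
o=get_obs(); print(o['eef_pos'],o['tool_rot'])
E
```

```text
[[0.994, 0.109, -0.001, -0.482], [0.104, -0.945, 0.31, -0.368], [0.033, -0.308, -0.951, 0.3], [0.0, 0.0, 0.0, 1.0]]
slTop [0.5131, -0.2905, 0.117]
slBot [0.517, -0.3271, 0.117]
barT [0.5101, -0.2539, 0.11]
barB [0.5201, -0.3673, 0.11]
b00 [0.4699, -0.2586, 0.034]
b01 [0.5511, -0.2473, 0.034]
b10 [0.4808, -0.3724, 0.034]
b11 [0.5636, -0.3618, 0.034]
[ 0.5146669  -0.282524    0.25477024] [ 6.68801004e-01  7.43441463e-01 -2.37631465e-05 -8.45502796e-05]
```

>>> drive_tool([
  [[1,-27,0],[0,0,0],1],
  [[0,0,-30],[0,0,0],0.7],
  [[0,0,-40],[0,0,0],0.5],
  [[0,0,-40],[0,0,0],0.5],
  [[0,0,-35],[0,0,0],0.5],
  [[0,0,-19],[0,0,0],0.5],
  [[0,0,0],[0,0,0],0.5],
  [[0,0,0],[0,0,0],0],
])

```text
clock: 2.63
eef_pos: [0.5154, -0.3054, 0.0905]
tool_rot: [0.667, 0.745, -0.0, -0.002]
ft_force: [0.4, -0.7, 0.1]
grip_width: 0.032
grasp_force: 0.0
```

>>> drive_tool([
  [[0,0,0],[0,0,0],0],
  [[0,0,0],[0,0,0],0],
  [[0,0,0],[0,0,0],0],
  [[0,0,0],[0,0,0],0],
])

```text
clock: 2.97
eef_pos: [0.517, -0.3075, 0.0933]
tool_rot: [0.667, 0.745, 0.0, 0.002]
ft_force: [-1.9, 0.0, 3.6]
grip_width: 0.0116
grasp_force: 62.5
```

>>> drive_tool([
  [[0,0,10],[0,0,0],0],
  [[0,0,25],[0,0,0],0],
  [[0,0,30],[0,0,0],0],
  [[0,0,25],[0,0,0],0],
  [[-4,10,10],[0,0,0],0],
  [[-8,20,0],[0,0,-0.8],0],
  [[-8,24,0],[0,0,-0.8],0],
  [[-8,24,0],[0,0,-0.8],0],
])

```text
clock: 3.63
eef_pos: [0.4868, -0.2276, 0.191]
tool_rot: [0.683, 0.73, 0.0, -0.001]
ft_force: [-0.4, 0.4, -3.8]
grip_width: 0.0119
grasp_force: 61.5
```

>>> drive_tool([
  [[-9,24,0],[0,0,-0.9],0],
  [[-9,24,0],[0,0,-0.9],0],
  [[-9,24,0],[0,0,-0.9],0],
  [[-9,24,0],[0,0,-0.9],0],
  [[-9,24,0],[0,0,-0.9],0],
  [[-9,24,0],[0,0,-0.9],0],
  [[-9,24,0],[0,0,-1],0],
  [[-9,24,0],[0,0,-1],0],
])

```text
clock: 4.3
eef_pos: [0.4141, -0.0355, 0.1909]
tool_rot: [0.729, 0.685, -0.0, -0.001]
ft_force: [0.2, -0.2, -2.9]
grip_width: 0.0119
grasp_force: 61.6
```

>>> drive_tool([
  [[-9,24,0],[0,0,-1],0],
  [[-9,24,0],[0,0,-1],0],
  [[-9,24,0],[0,0,-1],0],
  [[-9,24,0],[0,0,-1],0],
  [[-9,16,0],[0,0,-1],0],
  [[0,5,0],[0,0,0],0],
  [[0,0,0],[0,0,0],0],
  [[0,0,0],[0,0,0],0],
])

```text
clock: 4.97
eef_pos: [0.3707, 0.0799, 0.1912]
tool_rot: [0.757, 0.653, -0.0, 0.0]
ft_force: [-0.2, -0.4, -2.2]
grip_width: 0.0116
grasp_force: 61.6
```

```bash
python3 - <<'E'
from h import *
w=camera('wrist'); np.save('w2.npy',w,allow_pickle=True); save('w2',w)
for n in ['scene','side']:
    p=camera(n); np.save(n+'2.npy',p,allow_pickle=True)
o=get_obs(); print(o['clock'],o['eef_pos'],o['tool_rot'],o['ft_force'],o['grip_width'])
print(w['view'].round(3).tolist())
E
```

```text
5.1167 [0.37119277 0.07930752 0.19121589] [ 7.57982132e-01  6.52275299e-01 -1.18095617e-04  9.02872439e-05] [ 0.00593091  0.02732517 -3.52371212] 0.012009595702251503
[[0.989, -0.148, -0.001, -0.356], [-0.14, -0.94, 0.311, 0.099], [-0.047, -0.307, -0.95, 0.385], [0.0, 0.0, 0.0, 1.0]]
```

View pics/w2.png

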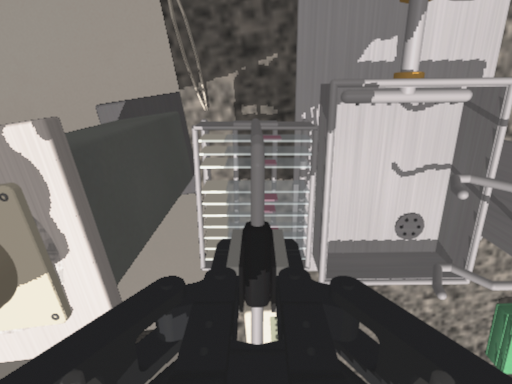

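```bash
cat > fit2.py <<'E'
from h import *
from scipy.optimize import least_squares
L=lambda n:np.load(n+'.npy',allow_pickle=True).item()
a,b,w,v=L('scene'),L('side'),L('w0'),L('w2')
for n,uv,z in [('FL',(332,82),.067),('FR',(323,284),.067),('BR',(478,286),.067),('tipL',(463,194),.167),('tipR',(440,297),.167)]: print(n,onz(v,uv,z).round(4).tolist())
def P(s,X): c,q=np.cos(s[2]),np.sin(s[2]); return [s[0]+c*X[0]-q*X[1],s[1]+q*X[0]+c*X[1],X[2]]
obs=[(a,(275.7,282.7),(0,.205,.11)),(b,(302.4,278.8),(0,.205,.11)),(w,(400,85),(.083,.048,.166)),(w,(371,217),(.083,-.048,.166)),
(v,(332,82),(-.075,.098,.067)),(v,(323,284),(-.075,-.098,.067)),(v,(478,286),(.075,-.098,.067))]
def r(s): return np.concatenate([proj(p,P(s,X))[0]-uv for p,uv,X in obs]+[proj(p,P(s,(s[3],y,.168)))[0]-uv for p,uv,y in [(w,(246,83),.035),(w,(234,185),-.035),(v,(463,194),.035)]])
s=least_squares(r,[.5,.04,-.13,-.02],loss='soft_l1').x
print(s,r(s).reshape(-1,2).round(1).tolist())
print('seat',P(s,(s[3]+.02,0,.1405)),'axis',P(s,(0,.205,.14)))
np.save('st.npy',s)
im=v['image'].copy()
for X in [(x,y,.067) for x in(-.075,.075) for y in (-.098,.098)]+[(s[3],y,.169) for y in(-.035,.035)]+[(s[3]+.02,y,.1345) for y in (-.035,.035)]+[(.083,y,.166) for y in(-.048,.048)]:
    cv2.circle(im,tuple(int(round(q)) for q in proj(v,P(s,X))[0]),2,(255,0,0),-1)
cv2.imwrite('pics/e1.png',im[:,:,::-1])
i2=L('w0')['image'].copy()
for X in [(x,y,.067) for x in(-.075,.075) for y in (-.098,.098)]+[(s[3],y,.169) for y in(-.035,.035)]+[(s[3]+.02,y,.1345) for y in (-.035,.035)]+[(.083,y,.166) for y in(-.048,.048)]:
    cv2.circle(i2,tuple(int(round(q)) for q in proj(w,P(s,X))[0]),2,(255,0,0),-1)
cv2.imwrite('pics/e.png',np.hstack([cv2.resize(im[40:340,290:512,::-1],None,fx=1.8,fy=1.8),cv2.resize(i2[0:300,160:412,::-1],None,fx=1.58,fy=1.8)]))
E
python3 fit2.py
```

```text
FL [0.4453, 0.152, 0.067]
FR [0.4218, -0.0443, 0.067]
BR [0.5801, -0.0703, 0.067]
tipL [0.4933, 0.0812, 0.167]
tipR [0.4826, 0.0102, 0.167]
[ 0.50829559  0.04404925 -0.12378711 -0.01969389] [[0.0, -3.3], [-0.3, -3.8], [4.7, -2.9], [-1.2, 0.1], [1.0, 1.6], [-0.0, -0.3], [-8.9, -5.3], [-1.1, -0.4], [0.1, 0.4], [0.8, 0.7]]
seat [np.float64(0.5085993604851398), np.float64(0.04401145365844697), 0.1405] axis [np.float64(0.5336071902531714), np.float64(0.2474806212360794), 0.14]
```

View pics/e.png

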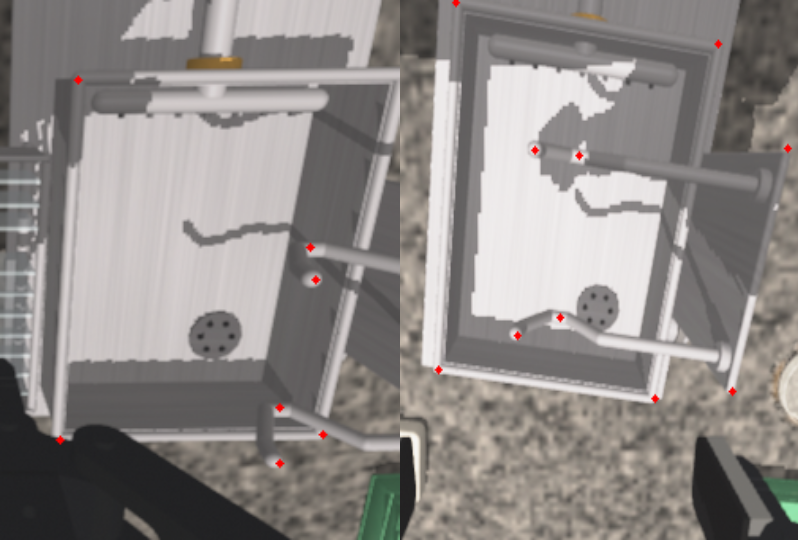

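>>> drive_tool([
  [[0,-10,-8],[0,0,0.8],0],
  [[0,-6,-7],[0,0,0.7],0],
  [[17,-2,0],[0,0,0],0],
  [[23,-3,0],[0,0,0],0],
  [[23,-3,0],[0,0,0],0],
  [[23,-3,0],[0,0,0],0],
  [[23,-3,0],[0,0,0],0],
  [[18,-2,0],[0,0,0],0],
])

```text
clock: 5.78
eef_pos: [0.5001, 0.0465, 0.1759]
tool_rot: [0.75, 0.662, 0.0, 0.0]
ft_force: [0.3, -0.2, -3.2]
grip_width: 0.0119
grasp_force: 61.6
```

>>> drive_tool([
  [[10,-1,0],[0,0,0],0],
  [[0,0,0],[0,0,0],0],
  [[0,0,0],[0,0,0],0],
])

```text
clock: 6.03
eef_pos: [0.5079, 0.0461, 0.1756]
tool_rot: [0.75, 0.662, -0.001, -0.001]
ft_force: [-0.8, -0.3, -3.5]
grip_width: 0.0116
grasp_force: 61.5
```

```bash
python3 - <<'E'
from h import *
w=camera('wrist'); np.save('w3.npy',w,allow_pickle=True)
p=camera('side'); q=camera('scene')
o=get_obs(); print(o['clock'],o['eef_pos'],o['tool_rot'],o['ft_force'],o['grip_width'])
cv2.imwrite('pics/f.png',np.hstack([w['image'][:,100:420,::-1],cv2.resize(p['image'][185:281,235:335,::-1],(400,384),interpolation=cv2.INTER_CUBIC)]))
E
```

```text
6.1833 [0.50695021 0.04668011 0.17607459] [ 7.49096149e-01  6.62460962e-01 -5.16574210e-04 -4.09367877e-04] [-0.58306983  0.1348237  -1.67011104] 0.012089874852921526
```

View pics/f.png

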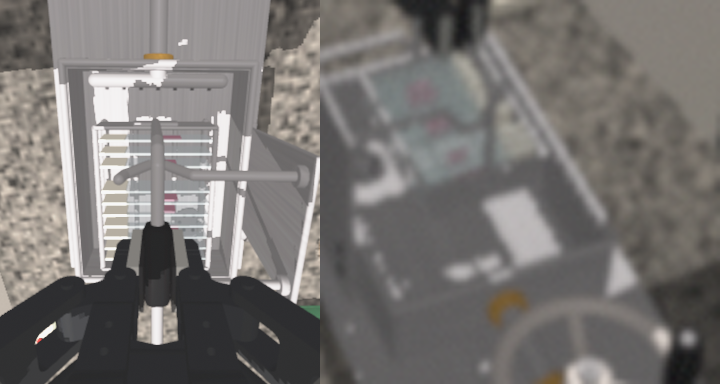

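>>> drive_tool([
  [[1,0,-14],[0,0,0],0],
  [[0,0,-14],[0,0,0],0],
  [[0,0,-12],[0,0,0],0],
  [[0,0,-7],[0,0,0],0],
  [[0,0,-3],[0,0,0],0],
  [[0,0,0],[0,0,0],0],
])

```text
clock: 6.68
eef_pos: [0.5081, 0.047, 0.1259]
tool_rot: [0.749, 0.663, -0.001, -0.0]
ft_force: [0.5, 0.4, -2.9]
grip_width: 0.0118
grasp_force: 61.5
```

>>> drive_tool([
  [[0,0,-2],[0,0,0],0],
  [[0,0,-1],[0,0,0],0],
  [[0,0,0],[0,0,0],0],
])

```text
clock: 6.93
eef_pos: [0.5093, 0.0471, 0.1238]
tool_rot: [0.749, 0.663, 0.0, 0.0]
ft_force: [0.0, 0.4, -2.8]
grip_width: 0.0117
grasp_force: 61.6
```

>>> drive_tool([
  [[0,0,-1],[0,0,0],0],
  [[0,0,-1],[0,0,0],0],
  [[0,0,0],[0,0,0],0],
])

```text
clock: 7.18
eef_pos: [0.5095, 0.0471, 0.123]
tool_rot: [0.749, 0.663, 0.001, 0.001]
ft_force: [-2.9, -0.8, 5.2]
grip_width: 0.0115
grasp_force: 62.9
```

>>> drive_tool([
  [[0,0,0],[0,0,0],0.2],
  [[0,0,0],[0,0,0],0.35],
  [[0,0,0],[0,0,0],0.5],
  [[0,0,0],[0,0,0],0.5],
  [[0,0,0],[0,0,0],0.5],
])

```text
clock: 7.6
eef_pos: [0.5091, 0.047, 0.1213]
tool_rot: [0.749, 0.663, 0.0, 0.0]
ft_force: [0.6, -0.2, -0.4]
grip_width: 0.0425
grasp_force: 0.0
```

```bash
python3 - <<'E'
from h import *
w=camera('wrist'); np.save('w4.npy',w,allow_pickle=True)
p=camera('side'); np.save('side4.npy',p,allow_pickle=True)
o=get_obs(); print(o['clock'],o['eef_pos'],o['tool_rot'],o['ft_force'],o['grip_width'])
cv2.imwrite('pics/g.png',np.hstack([w['image'][:,100:420,::-1],cv2.resize(p['image'][185:281,235:335,::-1],(400,384),interpolation=cv2.INTER_CUBIC)]))
E
```

```text
7.7 [0.50902074 0.04697253 0.12121505] [ 7.48970636e-01  6.62603187e-01 -5.03612910e-05 -2.76773745e-05] [-1.01194426  0.36466546  0.23140562] 0.04266654669927066
```

View pics/g.png

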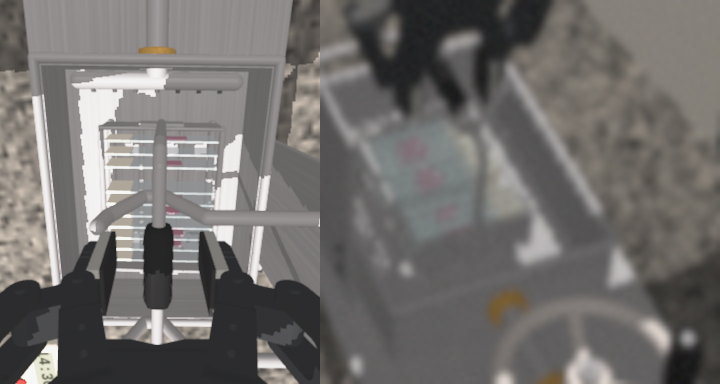

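>>> drive_tool([
  [[0,0,10],[0,0,0],0.5],
  [[0,0,20],[0,0,0],0.5],
  [[0,0,30],[0,0,0],0.5],
  [[0,0,40],[0,0,0],0.5],
  [[0,20,30],[0,0,0],0.7],
  [[0,40,15],[0,0,0],0.7],
  [[0,40,0],[0,0,0],0.7],
  [[0,10,0],[0,0,0],0.7],
])

```text
clock: 8.37
eef_pos: [0.5097, 0.1606, 0.2685]
tool_rot: [0.748, 0.664, 0.003, 0.0]
ft_force: [1.0, 0.5, -0.8]
grip_width: 0.0597
grasp_force: 0.0
```

>>> drive_tool([
  [[0,0,0],[0,0,0],0.7],
  [[0,0,0],[0,0,0],0.7],
  [[0,0,0],[0,0,0],0.7],
])

```text
clock: 8.62
eef_pos: [0.5086, 0.1551, 0.2657]
tool_rot: [0.749, 0.662, -0.001, -0.0]
ft_force: [0.2, 0.1, 0.4]
grip_width: 0.0597
grasp_force: 0.0
```

```bash
cat > meas.py <<'E'
from h import *
import sys
w=camera('wrist'); np.save(sys.argv[1]+'.npy',w,allow_pickle=True)
o=get_obs(); print(o['clock'],o['eef_pos'].round(4),o['ft_force'].round(1))
st=np.load('st.npy')
for q in ['valve_wheel','crank_grip','slide_rack']:
    for s in silhouettes(q,w)[:2]:
        ys,xs=np.nonzero(s['region']); print(q,round(s['conf'],2),s['bbox'],s['region'].sum())
        if q=='valve_wheel':
            c=max(cv2.findContours(s['region'].astype('uint8'),0,1)[0],key=len)[:,0]
            best=None
            P=np.array([onz(w,u,.103)[:2] for u in c])
            for _ in range(500):
                i=np.random.choice(len(P),3,False); A=np.c_[2*P[i],np.ones(3)]
                try: z=np.linalg.solve(A,(P[i]**2).sum(1))
                except Exception: continue
                r=np.sqrt(max(z[2]+z[:2]@z[:2],0)); n=(abs(np.hypot(*(P-z[:2]).T)-r)<.0015).sum()
                if abs(r-.0555)<.004 and (best is None or n>best[0]): best=(n,z[:2],r)
            print(' circle',best,len(P))
        if q=='crank_grip':
            # fit vertical cylinder r=10mm z .110-.163: match mask
            from scipy.optimize import minimize
            t=np.linspace(0,2*np.pi,24)
            def mask(xy):
                X=[[xy[0]+.01*np.cos(k),xy[1]+.01*np.sin(k),z] for z in(.11,.163) for k in t]
                m=np.zeros((384,512),np.uint8); cv2.fillConvexPoly(m,cv2.convexHull(np.round(proj(w,X)*16).astype(np.int32)),1,shift=4); return m>0
            x0=onz(w,(xs.mean(),ys.mean()),.137)[:2]
            f=lambda x:-(mask(x)&s['region']).sum()/(mask(x)|s['region']).sum()
            m=minimize(f,x0,method='Nelder-Mead',options=dict(initial_simplex=[x0,x0+[.008,0],x0+[0,.008]]))
            print(' crank',m.x,'IoU',-m.fun)
            g=w['image'].max(2); 
E
python3 meas.py w5
```

```text
8.6667 [0.5087 0.1548 0.2657] [-0.6  0.4  0.3]
valve_wheel 0.68 [214.2, 1.4, 333.2, 130.2] 6130
 circle (np.int64(323), array([0.53583913, 0.24729519]), np.float64(0.054366979755634655)) 374
valve_wheel 0.44 [216.7, 0.8, 245.4, 35.5] 773
 circle None 92
crank_grip 0.85 [219.4, 1.2, 244.8, 31.2] 731
 crank [0.5056013  0.28990465] IoU 0.8554641598119859
crank_grip 0.71 [237.8, 190.2, 303.0, 321.1] 5696
 crank [0.51642117 0.10671494] IoU 0.14515846611801786
slide_rack 0.71 [236.0, 194.5, 302.8, 320.7] 5556
```

>>> drive_tool([
  [[0,34,0],[0,0,0],0.6],
  [[-1,40,0],[0,0,0],0.6],
  [[-1,40,0],[0,0,0],0.6],
  [[-1,20,0],[0,0,0],0.6],
  [[0,0,0],[0,0,0],0.6],
  [[0,0,-20],[0,0,0],0.6],
  [[0,0,-30],[0,0,0],0.6],
  [[0,0,-20],[0,0,0],0.6],
])

```text
clock: 9.48
eef_pos: [0.5058, 0.2887, 0.1942]
tool_rot: [0.749, 0.662, -0.001, 0.0]
ft_force: [-0.9, 0.6, -1.3]
grip_width: 0.0515
grasp_force: 0.0
```

>>> drive_tool([
  [[0,0,-30],[0,0,0],0.6],
  [[0,0,-25],[0,0,0],0.6],
  [[0,0,-14],[0,0,0],0.6],
  [[0,0,0],[0,0,0],0.6],
  [[0,0,0],[0,0,0],0],
])

```text
clock: 9.9
eef_pos: [0.5058, 0.2886, 0.1264]
tool_rot: [0.749, 0.662, -0.001, -0.0]
ft_force: [0.9, -0.2, 0.2]
grip_width: 0.0406
grasp_force: 0.0
```

>>> drive_tool([
  [[0,0,0],[0,0,0],0],
  [[0,0,0],[0,0,0],0],
  [[0,0,0],[0,0,0],0],
  [[0,0,0],[0,0,0],0],
  [[0,0,0],[0,0,0],0],
])

```text
clock: 10.32
eef_pos: [0.5065, 0.2904, 0.1289]
tool_rot: [0.749, 0.663, 0.001, 0.0]
ft_force: [-2.3, -1.1, 6.5]
grip_width: 0.0181
grasp_force: 59.2
```

>>> drive_tool([
  [[11.6,6.0,2],[0,0,0],0],
  [[12.7,2.8,0],[0,0,0],0],
  [[13.1,-0.6,0],[0,0,0],0],
  [[12.4,-3.9,0],[0,0,0],0],
  [[11,-7,0],[0,0,0],0],
  [[8.9,-9.6,0],[0,0,0],0],
  [[0,0,0],[0,0,0],0],
  [[0,0,0],[0,0,0],0],
])

```text
clock: 10.98
eef_pos: [0.5767, 0.2767, 0.129]
tool_rot: [0.749, 0.662, 0.0, 0.001]
ft_force: [2.0, -2.6, -1.6]
grip_width: 0.0182
grasp_force: 59.4
```

>>> drive_tool([
  [[6,-11.6,0],[0,0,0],0],
  [[2.8,-12.7,0],[0,0,0],0],
  [[-0.1,-7,0],[0,0,0],0],
  [[0,0,0],[0,0,0],0],
  [[0,0,0],[0,0,0],0],
])

```text
clock: 11.4
eef_pos: [0.5848, 0.2458, 0.129]
tool_rot: [0.749, 0.662, 0.0, 0.001]
ft_force: [1.9, -0.7, -2.9]
grip_width: 0.0178
grasp_force: 59.3
```

>>> drive_tool([
  [[-0.4,-3.5,0],[0,0,0],0],
  [[0,0,0],[0,0,0],0],
  [[0,0,0],[0,0,0],0],
])

```text
clock: 11.65
eef_pos: [0.5845, 0.2432, 0.1291]
tool_rot: [0.749, 0.663, 0.001, 0.0]
ft_force: [4.0, 2.1, -3.8]
grip_width: 0.0178
grasp_force: 59.2
```

>>> drive_tool([
  [[-0.4,-3,0],[0,0,0],0],
  [[0,0,0],[0,0,0],0],
  [[0,0,0],[0,0,0],0],
])

```text
clock: 11.9
eef_pos: [0.5845, 0.2425, 0.1291]
tool_rot: [0.748, 0.663, 0.002, -0.001]
ft_force: [4.2, 7.1, -6.2]
grip_width: 0.0179
grasp_force: 59.1
```

>>> drive_tool([
  [[-0.4,-3,0],[0,0,0],0],
  [[0,0,0],[0,0,0],0],
  [[0,0,0],[0,0,0],0],
])

```text
clock: 12.15
eef_pos: [0.5844, 0.2424, 0.1291]
tool_rot: [0.748, 0.664, 0.004, -0.003]
ft_force: [6.5, 14.5, -8.6]
grip_width: 0.018
grasp_force: 59.1
```

>>> drive_tool([
  [[2,13,0],[0,0,0],0],
  [[-3.8,19.1,0],[0,0,0],0],
  [[-10.8,16.3,0],[0,0,0],0],
  [[-16.3,10.8,0],[0,0,0],0],
  [[-19.1,3.8,0],[0,0,0],0],
  [[-19.1,-3.8,0],[0,0,0],0],
  [[0,0,0],[0,0,0],0],
  [[0,0,0],[0,0,0],0],
])

```text
clock: 12.82
eef_pos: [0.514, 0.2947, 0.129]
tool_rot: [0.749, 0.663, -0.002, 0.0]
ft_force: [-1.6, -3.9, -0.6]
grip_width: 0.018
grasp_force: 60.4
```

>>> drive_tool([
  [[-16.3,-10.8,0],[0,0,0],0],
  [[-10.8,-16.3,0],[0,0,0],0],
  [[-3.8,-19.1,0],[0,0,0],0],
  [[3.8,-19.1,0],[0,0,0],0],
  [[10.8,-16.3,0],[0,0,0],0],
  [[16.3,-10.8,0],[0,0,0],0],
  [[19.1,-3.8,0],[0,0,0],0],
  [[19.1,3.8,0],[0,0,0],0],
])

```text
clock: 13.48
eef_pos: [0.5527, 0.2024, 0.1289]
tool_rot: [0.749, 0.662, -0.002, -0.002]
ft_force: [-8.0, 3.5, 3.1]
grip_width: 0.0183
grasp_force: 61.6
```

>>> drive_tool([
  [[16.3,10.8,0],[0,0,0],0],
  [[10.8,16.3,0],[0,0,0],0],
  [[3.8,19.1,0],[0,0,0],0],
  [[-3.8,19.1,0],[0,0,0],0],
  [[-10.8,16.3,0],[0,0,0],0],
  [[-16.3,10.8,0],[0,0,0],0],
  [[-19.1,3.8,0],[0,0,0],0],
  [[-19.1,-3.8,0],[0,0,0],0],
])

```text
clock: 14.15
eef_pos: [0.5183, 0.2966, 0.129]
tool_rot: [0.749, 0.662, 0.001, 0.002]
ft_force: [9.0, -6.0, -3.0]
grip_width: 0.0181
grasp_force: 60.9
```

>>> drive_tool([
  [[-16.3,-10.8,0],[0,0,0],0],
  [[-10.8,-16.3,0],[0,0,0],0],
  [[-3.8,-19.1,0],[0,0,0],0],
  [[3.8,-19.1,0],[0,0,0],0],
  [[10.8,-16.3,0],[0,0,0],0],
  [[16.3,-10.8,0],[0,0,0],0],
  [[19.1,-3.8,0],[0,0,0],0],
  [[0,0,0],[0,0,0],0],
])

```text
clock: 14.82
eef_pos: [0.5377, 0.1994, 0.129]
tool_rot: [0.75, 0.662, 0.001, 0.0]
ft_force: [3.8, -1.4, -0.8]
grip_width: 0.0176
grasp_force: 61.1
```

>>> drive_tool([
  [[19.1,3.8,0],[0,0,0],0],
  [[16.3,10.8,0],[0,0,0],0],
  [[10.8,16.3,0],[0,0,0],0],
  [[2.4,7.5,0],[0,0,0],0],
  [[1,4.5,0],[0,0,0],0],
  [[0,0,0],[0,0,0],0],
  [[0,0,0],[0,0,0],0],
  [[0,0,0],[0,0,0],0],
])

```text
clock: 15.48
eef_pos: [0.5847, 0.2439, 0.129]
tool_rot: [0.749, 0.663, 0.001, -0.001]
ft_force: [-0.5, 3.7, -1.1]
grip_width: 0.018
grasp_force: 61.1
```

```bash
python3 meas.py w6; python3 - <<'E'
from h import *
for n in ['scene','side']:
    p=camera(n)
    st=np.load('st.npy');c,q=np.cos(st[2]),np.sin(st[2])
    for s in silhouettes('slide_rack',p)[:2]: print(n,s['conf'],s['bbox'])
    X=[[st[0]+c*x-q*y,st[1]+q*x+c*y,z] for x in(-.041,.041) for y in(-.059,.059) for z in (.03,.064)]+[[st[0]-q*y,st[1]+c*y,.147] for y in(-.056,.056)]
    u=proj(p,X); print('expected',u.min(0),u.max(0))
E
```

```text
15.5333 [0.5847 0.2438 0.129 ] [-0.7  3.8 -1.6]
valve_wheel 0.64 [84.1, 136.6, 280.7, 302.4] 12973
 circle (np.int64(343), array([0.53696402, 0.24646442]), np.float64(0.055634309713069756)) 622
crank_grip 0.86 [235.7, 223.9, 280.0, 300.6] 2769
 crank [0.58538619 0.2446468 ] IoU 0.7866477272727272
crank_grip 0.44 [0.9, 236.9, 29.6, 300.9] 708
 crank [0.42743998 0.23808574] IoU 0.4784172661870504
slide_rack 0.63 [156.2, 332.0, 248.6, 375.0] 286
scene 0.7 [272.0, 214.3, 278.2, 246.9]
expected [244.44955024 192.55228123] [280.87005066 255.05164481]
side 0.59 [242.0, 196.3, 271.3, 254.2]
side 0.47 [216.7, 194.2, 349.2, 335.2]
expected [241.94291339 188.3405188 ] [288.8769079  254.43929615]
```

>>> drive_tool([
  [[-0.1,-1.2,0],[0,0,0],0],
  [[0,0,0],[0,0,0],0],
  [[0,0,0],[0,0,0],0],
])

```text
clock: 16.13
eef_pos: [0.5844, 0.2415, 0.129]
tool_rot: [0.749, 0.663, -0.0, -0.0]
ft_force: [-1.6, 3.4, 0.1]
grip_width: 0.0179
grasp_force: 61.3
```

>>> drive_tool([
  [[0,0,0],[0,0,0],0],
  [[0,0,0],[0,0,0],0],
  [[0,0,0],[0,0,0],0],
  [[0,0,0],[0,0,0],0],
])

```text
clock: 16.47
eef_pos: [0.5845, 0.2416, 0.129]
tool_rot: [0.749, 0.663, -0.0, -0.0]
ft_force: [-2.8, 3.1, 0.3]
grip_width: 0.0179
grasp_force: 61.4
```

>>> drive_tool([
  [[0.1,1.2,0],[0,0,0],0],
  [[0,0,0],[0,0,0],0],
  [[0,0,0],[0,0,0],0],
  [[0,0,0],[0,0,0],0],
])

```text
clock: 16.8
eef_pos: [0.5845, 0.2416, 0.1289]
tool_rot: [0.749, 0.662, -0.001, 0.0]
ft_force: [-4.9, -3.0, 2.6]
grip_width: 0.0178
grasp_force: 61.6
```

>>> drive_tool([
  [[0.1,1.0,0],[0,0,0],0],
  [[0,0,0],[0,0,0],0],
  [[0,0,0],[0,0,0],0],
  [[0,0,0],[0,0,0],0],
])

```text
clock: 17.13
eef_pos: [0.5847, 0.2429, 0.1289]
tool_rot: [0.749, 0.662, -0.001, 0.0]
ft_force: [-4.4, -2.1, 3.4]
grip_width: 0.0177
grasp_force: 61.6
```

```bash
python3 -c "
from workcell import *
o=get_obs();print(o['eef_pos'],o['ft_force']);print(job_done())"
```

```text
[0.58465418 0.24285184 0.12894544] [-4.38464591 -2.08982623  3.3748167 ]
the job is handed in; nothing more can be done
None
```

The rack hangs on the fork hook and is released. The valve was closed to its stop and backed off two turns (measured within about half a degree), with the crank handle still gripped, and the job is handed in at about 17 s.

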